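# Assemble a column filter housing: grid, spacer, frit, then screw on the retaining ring

### The job

Assemble the filter housing standing on the bench: put in the perforated support grid first, then the tall spacer, then the white frit disc, each lying flat on the one below with its grip upwards. Then set the retaining ring over the housing's mouth with its lugs in the gaps of the thread and screw it clockwise (seen from above) down to its stop, so that it holds the stack; leave everything else on the bench where it stands.

Things in the scene. Friction and masses are not known exactly. Their poses are not given: they have to be found in the camera images.
- housing: Fixed upright aluminium barrel on a round dark foot 144 mm across, 12 thick. Origin: centre of underside, z up. Bore 100 mm, inner floor 12 mm above origin, rim at 68; barrel 108 mm outside, 124 over its coarse outer thread: four dark segments at heights 47 to 68 with four 36-degree gaps, seen from above as notches, centred 55, 145, 235 and 325 degrees anticlockwise of its x axis.
- housing_gap (a point): Centre of one gap of the thread, on its ledge: 58 mm from the axis, 56 mm above the housing's origin. A lug lowered into a gap lands on this ledge; turned 55 degrees clockwise from above it runs down 5 mm under the segment to a stop, where it lies on the housing's x or y line. Little torque (gravity and friction); anticlockwise is blocked.
- grid: Loose perforated steel grid, 0.2 to 0.33 kg: disc 96 mm across, 10 thick, small dark holes; on top a fin to hold, 44 mm long (its x), 12 wide (its y), from 10 to 30 mm high. Origin: centre of underside, z up. Starts flat, fin up. Its place: on the housing's inner floor.
- spacer: Loose white tube, 0.14 to 0.24 kg, 38 mm tall, 94 outside, 83 inside (34 free each side of the bar); grip bar across its mouth along its x, 14 mm wide (y), at heights 24 to 38, open below. Origin: centre of underside, z up. Starts upright, bar uppermost. Stands on the grid's disc over the fin, whose top is then 20 mm above its underside: keep fingertips above that.
- frit: Loose white sintered disc without holes, 0.17 to 0.29 kg: 96 mm across, 12 thick, round steel knob 22 mm across on top from 12 to 32 mm. Origin: centre of underside, z up. Starts flat, knob up. Its place: on the spacer, underside then 60 mm, knob top 92 mm above the housing's origin.
- ring: Loose grey retaining ring, 0.24 to 0.39 kg, 140 mm across: skirt (132 inside) 0 to 21 mm high, plate 21 to 29 with a 72 mm opening. Inside the skirt's foot four lugs, 22 degrees wide, 6 mm high, point in to 57 mm radius at its +x, +y, -x, -y; ribs outside mark them. Origin: centre of underside, z up. It is 56 mm above the housing's origin when set in the gaps, 51 screwed home (plate on frit).
- ring_handle (a point): Middle of the ring's handle bar, 56 mm above the ring's origin. The bar lies across the top along the ring's x axis on two posts: 104 mm long, 16 wide (y), from 46 to 66 mm high, open below between the posts; its ends point at two of the lugs. The frit's knob ends 5 mm or more below the bar.
- bung0: Cork bung 40 mm across, 34 mm high (bystander). Origin: centre of the underside.
- bung1: Second cork bung, the same (bystander).
- weighdish: Small white dish 60 mm across, 25 mm high (bystander). Origin: centre of the underside.
- cup0: Blue plastic beaker 72 mm across, 75 mm high (bystander). Origin: centre of the underside.
- cup1: Second blue beaker, the same (bystander).
- reagent: Amber bottle 68 mm across, 140 mm high (bystander). Origin: centre of the underside.
- jar: White jar 68 mm across, 90 mm high (bystander). Origin: centre of the underside.
Not all that is in view belongs to the job. Leave any brown or turquoise look-alike of the frit alone.

How it is judged:
By the outcome, as a careful person would: the job done as asked, in the order asked, and still so for the second after the job is handed in, with the robot touching nothing.
It also fails if it takes over 72 s, if anything falls off the work surface, if the arm or the gripper's body presses on something with over 40 N, if the wrist force passes 120 N, or if a joint passes its speed limit or range.

### The arm

A 7-joint arm with a two-finger parallel gripper is mounted at the origin on the work surface. World frame = base frame: x ahead of the robot, y to its left, z up, the work surface at z = 0. Lengths are in m, angles in rad, forces in N, time in s.
With the tool pointing down it reaches from about 0.425 to 0.875 m from the base axis. Payload 8.4 kg.
Tool frame: the origin (TCP) lies at the very end of the fingers, on their centre line; the grasp point (between the pads) lies 19 mm behind it (robot.grip_depth is the distance from the TCP to the grasp point, in m); z points along the fingers, y is the line along which they close (so a half turn about z gives the same grasp; the last joint's range is limited). The gripper opens to 87 mm and grips with 3 to 60 N. Pads are 19 mm wide; open, the fingers measure 117 mm over their backs; the gripper's body (75 mm by 190 mm) begins 51 mm behind the grasp point.
Start: joints at [1.079, 0.333, 0.04, 1.465, -0.013, 1.343, -0.059], TCP at [0.249, -0.6, 0.223] pointing down, gripper open.
Joint ranges: [-2.58, 2.58], [-0.38, 2.09], [-1.3, 1.39], [0.25, 2.4], [-1.5, 4.64], [0.08, 2.09], [-2.65, 2.65]. Speed limits (rad/s): [2.22, 2.22, 2.79, 2.79, 3.14, 3.14, 3.14].

### API

Orientations are given as a rotation vector (axis times angle).
In Python, from cell import robot, jaws, optics, ticket, models, read_clock, read_q, read_qvel, read_effort, read_eef_pos, read_tool_rot, read_wrist_force, read_moment, read_finger_gap, read_gripper_force gives the robot as it stands. The module is installed in compiled form; this text tells all that it offers. Calls block until the motion is done:
- robot.move_ptp(position, orientation): joint-space move of the TCP to a pose.
- robot.line_to(position, rate=0.15, ori=None, guard=None): straight line of the TCP; ori=None keeps the orientation; rate is the mean speed in m/s. With guard (N) it stops when the force on the tool has changed by that much, and returns True; else False.
- robot.movej(angles): joint-space move.
- jaws.open_jaws() and jaws.grasp(squeeze=None): open the fingers fully, or close them until they stop; squeeze is the grip in N (None keeps the last).
- robot.hold(seconds).
- robot.solve_ik(position, orientation): joint angles nearest the present ones, or None.
- optics.grab_frame(name): name is "side" or "top" or "wrist"; returns the picture (400x640x3 uint8, red, green, blue); there is no depth.
- optics.calibration(name): a dict with "K" (3x3 intrinsics, pixels), "position" and "rotation" of the camera in the world; the wrist camera has in their place "mount" (4x4, takes a point from camera to tool coordinates, whose origin is the TCP and whose axes are the flange's). Camera axes: x right, y down, z forward; pixel columns grow to the right and rows downward; lengths in m; the calibration is good to about 2 mm. A picture is of the moment at which its call begins: read the wrist's pose just before it. calibration takes no time and is no camera call.
A pose or a line that the arm cannot do raises robot.PlanningError and nothing moves.
- ticket.close_job(): hands the job in; it is judged then, once.
Trained networks look in the newest picture that a camera, given by its name, has taken for a name from the list of things; names that differ only in an ending like _2 or _b are one class to them, and where a whole thing is asked for, a point or a joint stands for the part that bears it (a point fixed in the world has none). Each returns a list of dicts, best first, with "score" (0 to 1); they miss things now and then, are a little off and sometimes report something else, mostly with a low value. They report only what shows in the picture. A call takes as long as a camera call. They do not tell look-alikes from the thing itself.
- models.masks_of(camera, query): "mask" (400x640 bool, what is visible of it) and "centre" ([column, row] in pixels, amid what is visible of it).
Readings, each from a call of its own:
- read_clock(): time.
- read_q(): joint angles.
- read_qvel(): joint speeds.
- read_effort(): joint torques, N m.
- read_eef_pos(): TCP position.
- read_tool_rot(): TCP orientation.
- read_wrist_force(): force on the tool from outside, world axes, zero at the start.
- read_moment(): the same for the moment, N m.
- read_finger_gap(): finger opening in m.
- read_gripper_force(): force on a finger pad.
Only numpy, scipy, OpenCV 4.12 (cv2) and the standard library are available. Lean on these libraries where they do the work, as an engineer would, in place of code of your own. Each camera call takes 0.05 s, during which the arm holds its last target. There are 200 camera calls.

## Working session

There is one attempt and no reset: what is moved stays moved. The work goes in short steps, each a Python script; the robot and the scene stay as the last script left them, time stands still between calls to the robot, and variables do not carry over. Pictures are saved under pics/ and viewed, at most 13 in all, crops included, and the job is handed in when it is done.

```bash
mkdir -p pics
cat > h.py <<'E'
import numpy as np, cv2
from cell import *
def save(cam,fn):
    im=optics.grab_frame(cam); cv2.imwrite('pics/'+fn,im[:,:,::-1]); return im
E
python3 - <<'E'
from h import *
for c in ['top','side']:
    save(c,c+'0.png'); k=optics.calibration(c); print(c,np.round(k['K'],1).tolist(),np.round(k['position'],3),np.round(k['rotation'],3).tolist())
    for q in ['housing','grid','spacer','frit','ring','ring_handle']:
        print(q,[(round(d['score'],2),np.round(d['centre']).tolist(),int(d['mask'].sum())) for d in models.masks_of(c,q)][:4])
print(np.round(optics.calibration('wrist')['mount'],3).tolist(),np.round(optics.calibration('wrist')['K'],1).tolist(),read_clock(),read_tool_rot(),read_eef_pos())
E
```

```text
top [[456.6, 0.0, 319.3], [0.0, 456.6, 186.8], [0.0, 0.0, 1.0]] [ 0.269 -0.054  1.572] [-2.143, 2.132, -0.186]
housing [(0.69, [304.0, 178.0], 1264)]
grid [(0.31, [329.0, 120.0], 411)]
spacer [(0.65, [215.0, 220.0], 332), (0.29, [298.0, 178.0], 1336)]
frit [(0.9, [386.0, 224.0], 672), (0.88, [296.0, 241.0], 589), (0.82, [394.0, 266.0], 625), (0.68, [466.0, 217.0], 672)]
ring [(0.94, [380.0, 171.0], 1111)]
ring_handle [(0.88, [376.0, 174.0], 1193), (0.52, [263.0, 227.0], 92)]
side [[388.4, 0.0, 316.7], [0.0, 388.4, 197.1], [0.0, 0.0, 1.0]] [-0.117  0.587  0.821] [-0.96, 2.388, -1.105]
housing [(0.97, [296.0, 207.0], 1628), (0.74, [349.0, 177.0], 949)]
grid [(0.87, [228.0, 253.0], 734)]
spacer [(0.62, [253.0, 291.0], 1147), (0.56, [349.0, 176.0], 994)]
frit [(0.95, [444.0, 182.0], 429), (0.95, [350.0, 256.0], 786), (0.77, [395.0, 194.0], 493), (0.76, [438.0, 157.0], 378)]
ring [(0.79, [349.0, 176.0], 959)]
ring_handle [(0.8, [350.0, 176.0], 957)]
[[0.001, -0.959, -0.285, 0.078], [1.0, 0.001, 0.0, -0.0], [-0.0, -0.285, 0.959, -0.162], [0.0, 0.0, 0.0, 1.0]] [[339.9, 0.0, 318.1], [0.0, 339.9, 199.7], [0.0, 0.0, 1.0]] 0.7 [-3.08120239e+00 -6.12985690e-01  2.10198994e-05] [ 0.24877208 -0.60049055  0.22256202]
```

View pics/top0.png

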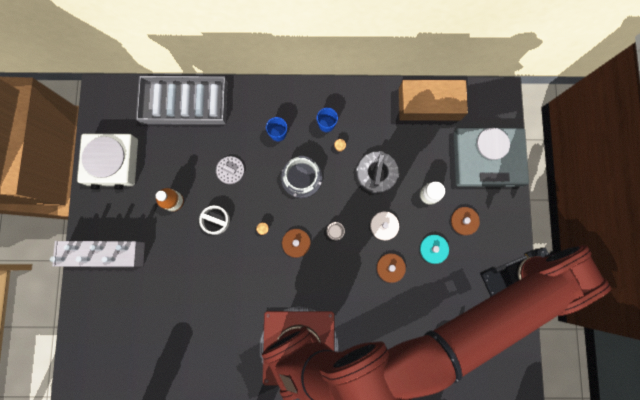

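View pics/side0.png

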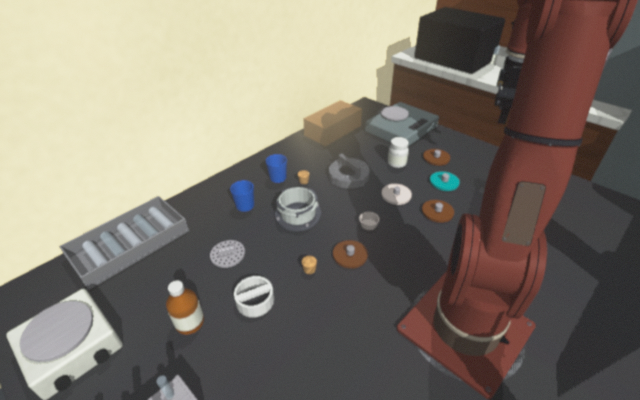

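The top view shows the housing at about (302,176), grid (230,170), spacer (214,220), white frit (385,225) and ring (378,172). The brown and turquoise discs are look-alikes. The side view agrees. Next I'll take a wrist tour.

```bash
cat >> h.py <<'E'
import pickle
from scipy.spatial.transform import Rotation as R
def down(yaw): return np.pi*np.array([np.cos(yaw/2),np.sin(yaw/2),0])
def campose(cam,tcp=None,rv=None):
    c=optics.calibration(cam)
    if cam!='wrist': 
        r=np.array(c['rotation']); r=R.from_rotvec(r).as_matrix() if r.ndim==1 else r
        return np.array(c['K']),r,np.array(c['position'])
    T=np.eye(4);T[:3,:3]=R.from_rotvec(rv).as_matrix();T[:3,3]=tcp;M=T@np.array(c['mount'])
    return np.array(c['K']),M[:3,:3],M[:3,3]
def onplane(P,px,z):
    K,r,p=P; d=r@np.linalg.solve(K,[px[0],px[1],1]); return p+d*(z-p[2])/d[2]
def proj(P,X):
    K,r,p=P; c=(np.atleast_2d(X)-p)@r@K.T; return c[:,:2]/c[:,2:]
def tri(obs):  # [(P,px)]
    A=np.zeros((3,3));b=np.zeros(3)
    for P,px in obs:
        K,r,p=P; d=r@np.linalg.solve(K,[px[0],px[1],1]); d/=np.linalg.norm(d); m=np.eye(3)-np.outer(d,d); A+=m;b+=m@p
    return np.linalg.solve(A,b)
def rect(im,P,c,z,half=.09,n=260):
    """top-down view at height z about c; up=+x, right=-y"""
    w=np.array([[c[0]+half,c[1]+half,z],[c[0]+half,c[1]-half,z],[c[0]-half,c[1]-half,z],[c[0]-half,c[1]+half,z]])
    H=cv2.getPerspectiveTransform(np.float32([[0,0],[n,0],[n,n],[0,n]]),np.float32(proj(P,w)))
    return cv2.warpPerspective(im,H,(n,n),flags=cv2.INTER_LINEAR|cv2.WARP_INVERSE_MAP)
def look():
    p,rv=np.array(read_eef_pos()),np.array(read_tool_rot()); im=optics.grab_frame('wrist'); return im,campose('wrist',p,rv)
E
python3 - <<'E'
from h import *
P=campose('top')
for n,px,z in [('housing',(302,176),.05),('grid',(230,170),.01),('spacer',(214,220),.03),('frit',(385,225),.012),('ring',(378,172),.03)]:
    w=onplane(P,px,z); w[2]=.25; s=[]
    for y in np.radians([-180,-135,-90,-45,0,45,90,135]):
        q=robot.solve_ik(w,down(y)); s.append(None if q is None else round(q[6],2))
    print(n,np.round(w,3),round(np.hypot(*w[:2]),3),np.round(np.degrees(np.arctan2(w[1],w[0]))),s)
E
```

```text
housing [ 0.561 -0.005  0.25 ] 0.561 -1.0 [np.float64(1.4), np.float64(2.07), None, np.float64(-2.5), np.float64(-1.72), np.float64(-0.94), np.float64(-0.16), np.float64(0.62)]
grid [0.589 0.247 0.25 ] 0.639 23.0 [np.float64(0.84), np.float64(1.58), np.float64(2.36), np.float64(-2.43), np.float64(-2.31), np.float64(-1.55), np.float64(-0.77), np.float64(0.04)]
spacer [0.412 0.291 0.25 ] 0.505 35.0 [np.float64(0.81), np.float64(1.57), np.float64(2.35), None, np.float64(-2.41), np.float64(-1.5), np.float64(-0.84), np.float64(0.03)]
frit [ 0.4   -0.289  0.25 ] 0.494 -36.0 [np.float64(2.1), None, np.float64(-2.61), np.float64(-1.82), np.float64(-1.04), np.float64(-0.25), np.float64(0.53), np.float64(1.32)]
ring [ 0.581 -0.266  0.25 ] 0.639 -25.0 [np.float64(1.81), np.float64(2.4), np.float64(-2.39), np.float64(-2.02), np.float64(-1.25), np.float64(-0.48), np.float64(0.28), np.float64(1.04)]
```

Run:
```python
from h import *
S={}
for n,x,y,yaw in [('frit',.4,-.289,60),('ring',.581,-.266,75),('housing',.561,-.005,90),('spacer',.412,.291,110),('grid',.589,.247,110)]:
    robot.move_ptp([x,y,.24 if n!='grid' else .2],down(np.radians(yaw))); robot.hold(.1)
    im,P=look(); S[n]=(im,P,(x,y))
    S[n+'_m']={q:models.masks_of('wrist',q) for q in (n,)}
    print(n,read_clock(),[(round(d['score'],2),np.round(d['centre']),np.round(onplane(P,d['centre'],.02),3)) for d in S[n+'_m'][n]][:4],np.round(read_tool_rot(),3))
pickle.dump(S,open('tour.pkl','wb'))
Z=dict(frit=.012,ring=.029,housing=.068,spacer=.038,grid=.01)
print(np.round(read_wrist_force(),1))
tiles=[rect(S[n][0],S[n][1],S[n][2],Z[n]) for n in Z]+[np.zeros((260,260,3),np.uint8)]
cv2.imwrite('pics/tour.png',np.vstack([np.hstack(tiles[:3]),np.hstack(tiles[3:])])[:,:,::-1])
```

```text
frit 2.2083 [(0.85, array([415., 328.]), array([ 0.403, -0.537,  0.02 ])), (0.82, array([319., 164.]), array([ 0.404, -0.284,  0.02 ]))] [-2.722 -1.568  0.   ]
ring 3.1667 [(0.96, array([323., 169.]), array([ 0.585, -0.267,  0.02 ]))] [ 2.494e+00  1.909e+00 -1.000e-03]
housing 4.3917 [(0.91, array([324., 166.]), array([ 0.569, -0.003,  0.02 ]))] [-2.225 -2.218  0.   ]
spacer 5.85 [(0.79, array([321., 174.]), array([0.418, 0.287, 0.02 ]))] [-1.805 -2.571  0.   ]
grid 6.825 [(0.67, array([324., 174.]), array([0.593, 0.254, 0.02 ]))] [1.799e+00 2.574e+00 1.000e-03]
[-0.2  0.6  0.2]
```

View pics/tour.png

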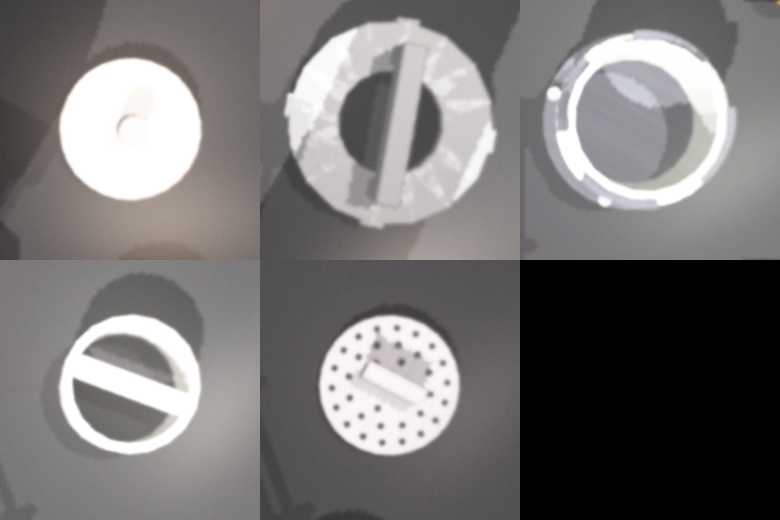

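The tour panels (260 px each, up = +x, right = −y) show all five parts flat and upright:
- **Frit:** knob near (130,128).
- **Ring:** handle at about −8°.
- **Housing:** bore near (648,118).
- **Spacer:** bar at about 70°.
- **Grid:** fin at about 65°.

I'll now fit circles and angles, and unwrap the housing's thread.

```bash
cat >> h.py <<'E'
HF=.1; N=800   # 4 px/mm
def px2w(p,c): return np.array([c[0]+HF-p[1]*2*HF/N, c[1]+HF-p[0]*2*HF/N])
def circ(g,c,lo,hi,thr=None,pol=-1):
    """robust circle fit of the radial edge between radii lo,hi (mm): centre world, radius m. pol -1: bright->dark outward"""
    ctr=np.array([N/2,N/2]); 
    for it in range(6):
        pts=[]
        for a in np.radians(np.arange(0,360,2)):
            rr=np.arange(lo,hi,.2)*N/(2*HF*1000); xy=ctr+rr[:,None]*[np.cos(a),np.sin(a)]
            v=cv2.remap(g,np.float32(xy[None,:,0]),np.float32(xy[None,:,1]),cv2.INTER_LINEAR)[0]
            d=pol*np.convolve(v,np.r_[np.ones(4),-np.ones(4)],'valid'); i=d.argmax()
            if d[i]>60: pts.append(xy[i+4])
        pts=np.array(pts); w=np.ones(len(pts))
        for k in range(8):
            A=np.c_[2*pts,np.ones(len(pts))]; s=np.linalg.lstsq(A*w[:,None],(pts**2).sum(1)*w,rcond=None)[0]
            r=np.sqrt(s[2]+s[:2]@s[:2]); e=np.linalg.norm(pts-s[:2],axis=1)-r; w=1/(1+(e/3)**2)
        ctr=s[:2]
    return px2w(ctr,c),r*2*HF/N,len(pts),np.median(abs(e))*2*HF/N*1e3
E
python3 - <<'E'
from h import *
S=pickle.load(open('tour.pkl','rb'))
def g(n,z): im,P,c=S[n]; return cv2.GaussianBlur(rect(im,P,c,z,HF,N),(0,0),3).astype(np.float32).mean(2)
f=lambda t:(np.round(t[0],4),round(t[1]*2e3,1),t[2],round(t[3],2))
for n,z,lo,hi,pol in [('frit',.012,40,58,-1),('spacer',.038,42,58,-1),('spacer',.038,34,45,1),('grid',.010,40,58,-1),('ring',.029,60,80,-1),('housing',.068,42,60,1),('housing',.068,46,62,-1)]:
    print(n,z,lo,hi,f(circ(g(n,z),S[n][2],lo,hi,pol=-pol if False else pol)))
out=[]
for n,z in [('grid',.03),('spacer',.038),('ring',.066),('housing',.068)]:
    im,P,c=S[n]; r=rect(im,P,c,z,HF,N); out.append(cv2.resize(r,(300,300),interpolation=cv2.INTER_AREA))
h=rect(*S['housing'][:2],S['housing'][2],.068,.075,600)
cv2.imwrite('pics/hou.png',h[:,:,::-1])
E
```

```text
frit 0.012 40 58 (array([ 0.4009, -0.289 ]), np.float64(98.3), 180, np.float64(0.06))
spacer 0.038 42 58 (array([0.4161, 0.2907]), np.float64(96.8), 180, np.float64(0.2))
spacer 0.038 34 45 (array([0.4142, 0.2951]), np.float64(72.1), 149, np.float64(0.7))
grid 0.01 40 58 (array([0.5926, 0.2477]), np.float64(97.0), 180, np.float64(0.11))
ring 0.029 60 80 (array([ 0.5863, -0.2659]), np.float64(140.8), 168, np.float64(0.39))
housing 0.068 42 60 (array([ 0.5684, -0.0022]), np.float64(97.6), 123, np.float64(0.19))
housing 0.068 46 62 (array([ 0.5661, -0.0039]), np.float64(115.4), 100, np.float64(0.76))
```

View pics/hou.png

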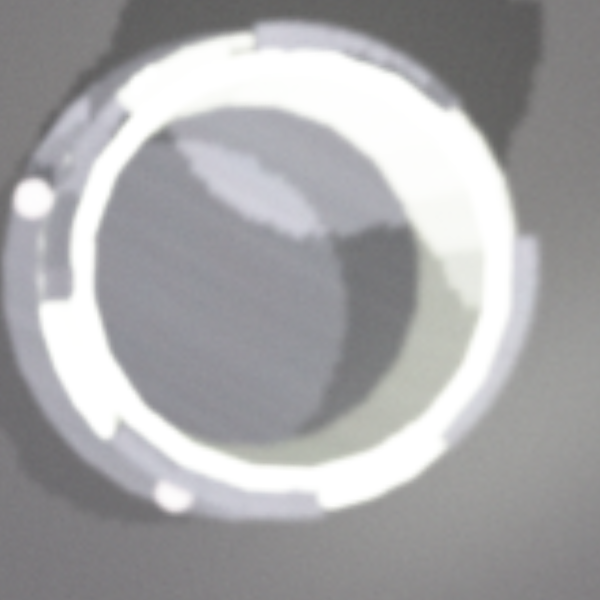

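The housing crop (4 px/mm) puts the thread centre at about (292,270), giving world (0.568, −0.003). The segments run about 54° each and the gap centres lie at about 26° mod 90. Next I'll look from the pick yaw so calibration bias cancels, then grasp the grid.

```bash
cat >> h.py <<'E'
def blur(im,P,c,z): return cv2.GaussianBlur(rect(im,P,c,z,HF,N),(0,0),3).astype(np.float32).mean(2)
def lookcirc(c,z,lo,hi,yaw,pol=-1,h=.23):
    robot.move_ptp([c[0],c[1],h],down(np.radians(yaw))); robot.hold(.15)
    im,P=look(); t=circ(blur(im,P,c,z),c,lo,hi,pol=pol); return t[0],round(t[1]*2e3,1),im,P
E
python3 - <<'E'
from h import *
S=pickle.load(open('tour.pkl','rb')); M={}
for n,c,z,lo,hi,yaw,pol,a in [('housing',(.5684,-.0025),.068,42,60,67,1,1),('spacer',(.416,.2907),.038,42,58,70,-1,0),('grid',(.5926,.2477),.010,40,58,65,-1,0)]:
    w,d,im,P=lookcirc(c,z,lo,hi,yaw,pol); M[n]=(w,im,P)
    o=circ(blur(*S[n][:2],c,z),c,lo,hi,pol=pol)[0]
    X=tri([(P,proj(P,[*w,z])[0]),(S[n][1],proj(S[n][1],[*o,z])[0])])
    print(n,np.round(w,4),d,'tour',np.round(o,4),'tri',np.round(X,4))
pickle.dump(M,open('m.pkl','wb')); print(read_clock(),np.round(read_eef_pos(),4))
tiles=[rect(M[n][1],M[n][2],M[n][0],z,.06,360) for n,z in [('grid',.03),('spacer',.038)]]
cv2.imwrite('pics/gs.png',np.hstack(tiles)[:,:,::-1])
E
```

```text
housing [ 0.5685 -0.0022] 97.8 tour [ 0.5684 -0.0022] tri [ 0.5684 -0.0024  0.067 ]
spacer [0.4163 0.2908] 96.9 tour [0.4161 0.2907] tri [0.4162 0.2905 0.0367]
grid [0.5926 0.2476] 97.5 tour [0.5926 0.2477] tri [0.5926 0.2475 0.0096]
10.425 [0.5918 0.2485 0.2308]
```

View pics/gs.png

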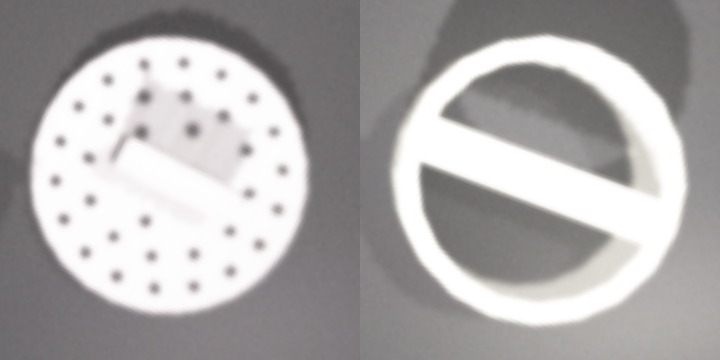

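The crops confirm the fin at about 65° and the spacer bar at about 69.5°. Triangulated heights match the text: rim 67, spacer top 37 and grid 9.6 mm. Picking the grid.

```bash
cat >> h.py <<'E'
def goto(p,yaw,corr=True,fast=True):
    """move above p, then correct static offset in xy; returns xy command that gives true p"""
    p=np.array(p,float); rv=down(np.radians(yaw)); robot.move_ptp(p,rv); robot.hold(.15)
    e=p-np.array(read_eef_pos()); cmd=p+e
    robot.line_to(cmd,.05,rv); robot.hold(.1); return cmd
HX=np.array([.5684,-.0023])
E
python3 - <<'E'
from h import *
c=goto([.5926,.2476,.07],65); print(np.round(c,4),np.round(read_eef_pos(),4))
robot.line_to([c[0],c[1],.0135],.08,guard=15); print(np.round(read_eef_pos(),4),read_wrist_force())
jaws.grasp(40); print('gap',read_finger_gap(),read_gripper_force())
robot.line_to([c[0],c[1],.15],.15); print(np.round(read_eef_pos(),4),read_finger_gap(),np.round(read_wrist_force(),2))
c=goto([*HX,.15],65); print(np.round(c,4),np.round(read_eef_pos(),4),read_clock())
save('side','held.png')
E
```

```text
[0.5911 0.2467 0.0674] [0.5913 0.2467 0.0676]
[0.5913 0.247  0.0138] [0.03344755 0.50376417 0.48417723]
gap 0.01184612064305443 39.828490018844604
[0.5906 0.2463 0.1488] 0.011490343320541304 [-0.51  0.46 -1.68]
[ 0.5682 -0.0046  0.1499] [ 0.5682 -0.0044  0.1499] 16.1667
```

```bash
cat >> h.py <<'E'
def goto(p,yaw,t=.4):
    robot.move_ptp(p,down(np.radians(yaw))); robot.hold(t); return np.round(read_eef_pos(),4)
def ln(p,rate=.1,guard=None,ori=None,t=.2):
    r=robot.line_to(list(p),rate,ori,guard); robot.hold(t); print('line',r,np.round(read_eef_pos(),4),'F',np.round(read_wrist_force(),1),'gap',round(read_finger_gap(),4),'t',round(read_clock(),2)); return r
E
python3 - <<'E'
from h import *
u=np.array([np.cos(np.radians(65)),np.sin(np.radians(65))])
p=HX-.0011*u
ln([*p,.1],.1)
if not ln([*p,.027],.05,guard=8): ln([*p,.0225],.02,guard=6)
im,P=look(); cv2.imwrite('pics/g_in.png',im[:,:,::-1])
E
```

```text
line False [ 0.5684 -0.0033  0.1007] F [-0.4 -0.5 -2.9] gap 0.0114 t 17.07
line False [ 0.568  -0.0034  0.0272] F [-0.8  0.5 -1.5] gap 0.0116 t 18.88
line True [ 0.5684 -0.0032  0.0253] F [0.5 0.2 6.1] gap 0.0114 t 19.29
```

View pics/g_in.png

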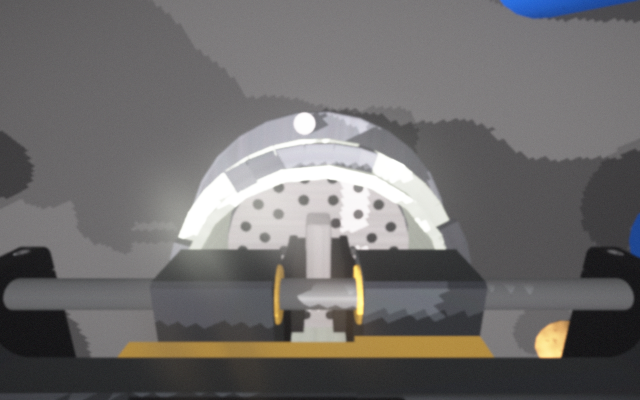

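The wrist view shows the grid level inside the bore, its holes visible at about (320,200), and the contact height fits the floor. Releasing gently.

Run:
```python
from h import *
jaws.grasp(3); jaws.open_jaws(); print(read_finger_gap(),np.round(read_wrist_force(),1),read_gripper_force(),read_clock())
p=read_eef_pos(); ln([p[0],p[1],.06],.06,guard=40)
```

```text
0.07071038356164802 [ 1.7  0.1 -0.6] 2.712785278708907 20.5667
line False [ 0.568  -0.0033  0.0601] F [ 0.7 -0.1  3.8] gap 0.0808 t 21.51
```

Opening force follows the squeeze (about 3 N), and the grid stayed put. The fully open fingers would hit the spacer's wall if centred. So I'll grip it with one finger inside against the bar and the other outside on the wall (54 mm), tips just clear of the housing rim, and let it slide down the bore.

Run:
```python
from h import *
a=np.radians(69.5); u=np.array([np.cos(a),np.sin(a)]); v=np.array([-u[1],u[0]])
p=read_eef_pos(); robot.line_to([p[0],p[1],.2],.3)
w,d,im,P=lookcirc(HX,.022,40,52,67,-1,.23); cv2.imwrite('pics/g2.png',rect(im,P,HX,.022,.07,300)[:,:,::-1]); print('grid',w,d)
C=np.array([.4163,.2907]); t=C-.0215*v
print(goto([*t,.08],69.5))
if not ln([*t,.0305],.06,guard=8):
    jaws.grasp(40); print(read_finger_gap(),np.round(read_eef_pos(),4),read_gripper_force())
    ln([*t,.05],.05); ln([*t,.14],.15)
    im,P=look(); cv2.imwrite('pics/s_held.png',im[:,:,::-1])
```

```text
grid [0.56998411 0.00542221] 89.5
[0.4367 0.2829 0.0801]
line False [0.4367 0.2832 0.0308] F [-0.1  0.2  1.4] gap 0.0873 t 25.46
0.05301590451360442 [0.4363 0.2832 0.0305] 40.000124936923385
line False [0.4363 0.283  0.0498] F [ 0.2  0.9 -1.2] gap 0.0529 t 26.88
line False [0.4359 0.2829 0.1391] F [ 1.1 -0.3 -2.2] gap 0.053 t 27.83
```

View pics/s_held.png

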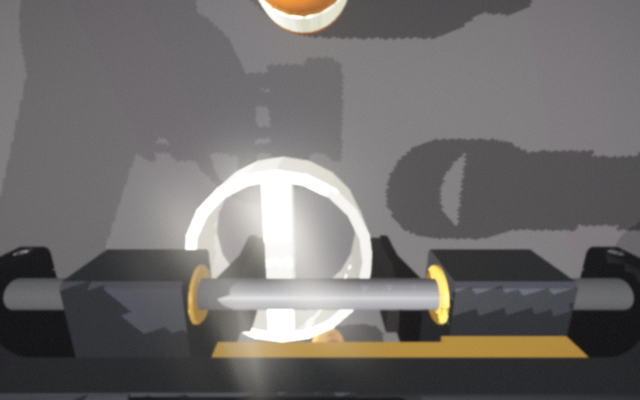

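View pics/g2.png

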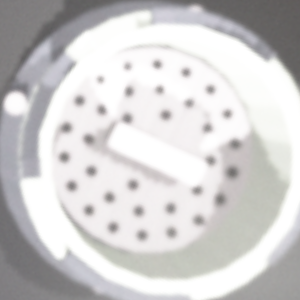

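The spacer is held level, centred near (280,250). The grid sits flat in the bore with its fin up. Inserting.

Run:
```python
from h import *
a=np.radians(69.5); u=np.array([np.cos(a),np.sin(a)]); v=np.array([-u[1],u[0]])
t=HX-.020*v
print(goto([*t,.14],69.5)); 
ln([*t,.104],.1)
if not ln([*t,.0715],.04,guard=8):
    im,P=look(); cv2.imwrite('pics/s_in.png',im[:,:,::-1])
```

```text
[ 0.5871 -0.0089  0.1401]
line False [ 0.5875 -0.0092  0.1046] F [ 0.2  0.  -2.1] gap 0.0527 t 30.24
line False [ 0.5873 -0.0093  0.0717] F [-0.2  0.1 -1.9] gap 0.0531 t 31.4
```

Run:
```python
from h import *
jaws.open_jaws(); robot.hold(.2); print(read_finger_gap(),np.round(read_wrist_force(),1))
p=read_eef_pos(); robot.line_to([p[0],p[1],.2],.3)
w,d,im,P=lookcirc(HX,.060,34,46,67,1,.23); print(w,d,read_clock())
a=rect(im,P,HX,.060,.07,380)
robot.move_ptp([HX[0]-.02,HX[1],.2],down(np.radians(150))); robot.hold(.1); im,P2=look(); b=rect(im,P2,HX,.060,.07,380)
cv2.imwrite('pics/s2.png',np.hstack([a,b])[:,:,::-1])
```

```text
0.08712355349649531 [-0.2  0.2 -0.5]
[0.58008626 0.01322624] 77.6 33.55
```

View pics/s2.png

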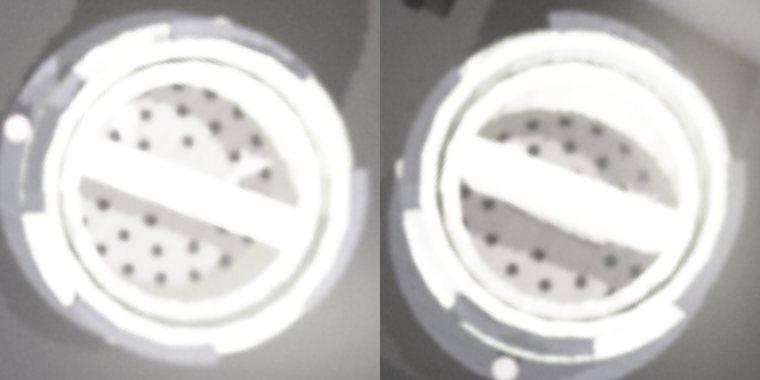

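Both views place the spacer ring and bar concentrically at height 60 mm, so it is seated flat on the grid. Next is the white frit.

Run:
```python
from h import *
yaw=67; u=np.array([np.cos(np.radians(yaw)),np.sin(np.radians(yaw))])
C,d,im,P=lookcirc((.4009,-.289),.012,40,58,yaw); print(C,d)
print(goto([*C,.07],yaw,.3))
if not ln([*C,.0145],.08,guard=10):
    p=np.array(read_eef_pos()); jaws.grasp(40); print(read_finger_gap(),read_gripper_force())
    off=((C-p[:2])@u)*u; t=HX-off; z0=p[2]; print('off',off)
    ln([*C,.14],.2,t=.1)
    print(goto([*t,.14],yaw,.2)); ln([*t,.09],.1)
    r=ln([*t,.0725],.03,guard=7)
    print('frit underside',read_eef_pos()[2]-z0)
```

```text
[ 0.40083609 -0.28910751] 98.4
[ 0.4014 -0.2899  0.0711]
line False [ 0.4011 -0.2894  0.0149] F [-0.3  0.8 -0.1] gap 0.0867 t 38.49
0.02068575941841469 39.99986529350281
off [6.70303530e-05 1.57913616e-04]
line False [ 0.3999 -0.2886  0.1385] F [-0.6  0.3 -2.2] gap 0.0208 t 40.45
[ 0.5683 -0.0041  0.14  ]
line False [ 0.5687 -0.0024  0.0906] F [-0.  1. -1.] gap 0.021 t 42.76
line True [ 0.5681 -0.0026  0.0745] F [-0.8 -0.4  6.1] gap 0.021 t 43.48
frit underside 0.05958033570818515
```

The frit's contact height gives an underside of 59.6 mm, so it rests on the spacer. Releasing it and picking the ring.

Run:
```python
from h import *
jaws.open_jaws(); p=read_eef_pos(); ln([p[0],p[1],.2],.3,t=.05)
im,P=look(); t=circ(blur(im,P,HX,.072),HX,42,56); print('frit',t[0],t[1]*2e3)
cv2.imwrite('pics/f2.png',rect(im,P,HX,.072,.07,300)[:,:,::-1])
yaw=170.5; u=np.array([np.cos(np.radians(yaw)),np.sin(np.radians(yaw))])
C=np.array([.5863,-.2659])
print(goto([*C,.11],yaw,.3),np.round(read_q(),2))
if not ln([*C,.044],.1,guard=10):
    p=np.array(read_eef_pos()); jaws.grasp(55); print(read_finger_gap(),read_gripper_force())
    off=(C-p[:2])@u; print('off along bar',off,'z',p[2])
    ln([*C,.19],.2,t=.1)
im,P=look(); cv2.imwrite('pics/r_held.png',im[:,:,::-1])
```

```text
line False [ 0.5672 -0.003   0.1996] F [ 0.3  0.1 -1.5] gap 0.087 t 45.36
frit [ 0.56890242 -0.00154519] 108.4332742502356
[ 0.5864 -0.2657  0.1102] [ 1.21  0.78 -1.29  1.57  0.76  1.37  1.25]
line False [ 0.5867 -0.266   0.0446] F [ 0.1 -0.2  0.2] gap 0.087 t 48.48
0.015886698193138923 54.96827334165573
off along bar 0.00036724873598286507 z 0.044641867056373796
line False [ 0.5854 -0.2659  0.1881] F [ 0.1  0.5 -3.5] gap 0.0156 t 50.62
```

View pics/f2.png

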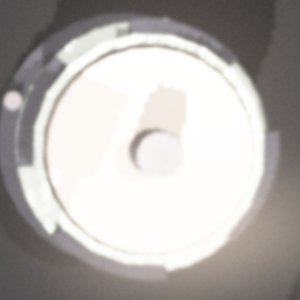

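View pics/r_held.png

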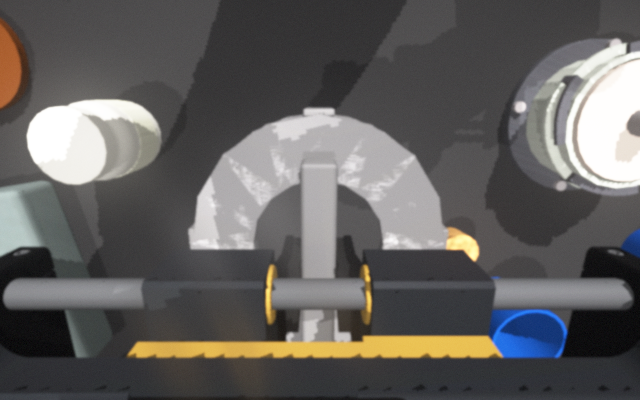

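The frit is flat in the bore, knob near (157,153). The ring is held level with its bar aligned to the tool (rib at (320,110)). Now set it in the gaps.

Run:
```python
from h import *
for y in (116,88,59): print(y,np.round(robot.solve_ik([*HX,.1],down(np.radians(y))),2))
u=np.array([np.cos(np.radians(116)),np.sin(np.radians(116))]); t=HX-.0004*u
print(goto([*t,.19],116,.25),np.round(read_q(),2),read_clock())
ln([*t,.118],.15,t=.15)
r=ln([*t,.0985],.03,guard=10,t=.1)
print('ring z',read_eef_pos()[2]-.0446,np.round(read_moment(),2))
```

```text
116 [ 0.81  0.5  -1.11  1.77  0.48  1.18  0.01]
88 [ 0.75  0.46 -1.02  1.77  0.42  1.15 -0.43]
59 [ 0.69  0.42 -0.93  1.78  0.37  1.13 -0.9 ]
[ 0.5687 -0.0035  0.1898] [ 0.87  0.42 -1.18  1.67  0.4   1.32  0.07] 52.0667
line False [ 0.5694 -0.0025  0.1192] F [ 0.5  0.  -2.6] gap 0.0154 t 52.85
line True [ 0.5683 -0.0028  0.0999] F [-0.1 -0.7  5.6] gap 0.0158 t 53.53
ring z 0.05528200468888707 [-0.06  0.09 -0.01]
```

The ring is at 55.3 mm, so its lugs are on the ledges. Turning clockwise.

Run:
```python
from h import *
def yawnow(): m=R.from_rotvec(read_tool_rot()).as_matrix(); return np.degrees(np.arctan2(m[1,0],m[0,0]))
for y,z in ((88.5,.0974),(65,.0952),(60,.0945)):
    r=ln([*HX,z],.0022 if y>61 else .001,guard=30,ori=down(np.radians(y)),t=.1)
    print('yaw',round(yawnow(),1),'Mz',np.round(read_moment(),2),'ring z',round(read_eef_pos()[2]-.0446,4))
    if r: break
```

```text
line False [ 0.5694 -0.0021  0.0981] F [ 0.6 -0.7  5.9] gap 0.0159 t 54.49
yaw 88.6 Mz [-0.07 -0.23 -0.03] ring z 0.0535
line False [ 0.5685 -0.0021  0.0952] F [0.9 0.9 1.1] gap 0.0155 t 55.48
yaw 65.1 Mz [ 0.23 -0.26  0.02] ring z 0.0506
line False [ 0.5685 -0.0025  0.0949] F [-0.9 -0.1  4.7] gap 0.0158 t 55.96
yaw 60.1 Mz [-0.24  0.13  1.2 ] ring z 0.0503
```

Run:
```python
from h import *
def yawnow(): m=R.from_rotvec(read_tool_rot()).as_matrix(); return np.degrees(np.arctan2(m[1,0],m[0,0]))
for y in (58.5,57,55.5):
    robot.line_to([*HX,.0947],.001,down(np.radians(y)),30); robot.hold(.15); m=read_moment()[2]
    print(y,'yaw',round(yawnow(),1),'Mz',round(m,2),np.round(read_wrist_force(),1),np.round(read_eef_pos(),4),read_clock())
    if abs(m)>2.5: break
```

```text
58.5 yaw 58.6 Mz 1.24 [ 0.6 -1.2  4.6] [ 0.5686 -0.0024  0.0949] 56.3583
57 yaw 57.1 Mz 1.23 [ 0.1 -1.   5.8] [ 0.5687 -0.0022  0.0949] 56.7583
55.5 yaw 55.6 Mz 1.61 [ 1.5 -1.   5.9] [ 0.5687 -0.0022  0.0949] 57.1583
```

Moment jumped from 0.02 to 1.2 N·m near 61° and then levelled off, meaning it hit the stop and the pads are slipping on the bar. Release and check.

Run:
```python
from h import *
jaws.open_jaws(); p=read_eef_pos(); ln([p[0],p[1],.25],.3,t=.2)
im,P=look(); a=rect(im,P,HX,.117,.09,400)
robot.move_ptp([HX[0]-.02,HX[1]-.02,.25],down(np.radians(120))); robot.hold(.15); im2,P2=look(); b=rect(im2,P2,HX,.117,.09,400)
cv2.imwrite('pics/end.png',np.hstack([a,b])[:,:,::-1]); print(read_clock())
```

```text
line False [ 0.5677 -0.0024  0.2488] F [ 0.4 -0.1 -0.2] gap 0.0874 t 59.34
60.6417
```

View pics/end.png

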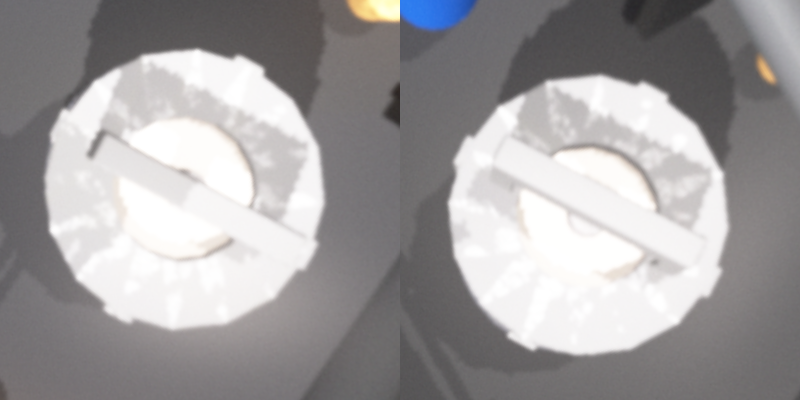

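The final views show the ring level over the frit, with its ribs at about 62° mod 90. The expected stop is 61° ± 1°, and the height is 50–51 mm, so it is home. Handing in.

```bash
python3 -c "
from cell import *
print(ticket.close_job(), read_clock())"
```

```text
the job is handed in; nothing more can be done
the job is handed in; nothing more can be done
```

I stacked the grid, spacer and frit flat in the housing, screwed the ring clockwise to its stop (about 62°, expected 61°), and handed the job in at about 61 s. No verdict was returned.

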